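# Lay out a rescue set behind the inspection ruler

## Task

Lay the rescue set out for its inspection photo behind the ruler (on its side away from the robot), all lying flat: the rigging plate centred on the middle long tick with the steel swivel lengthwise on top of its middle, the large carabiner on the long tick next to the square stop and the small carabiner on the long tick next to the round foot, so that the plate lies between the two. Set both carabiners and the plate with their long sides square to the ruler, centred on their ticks, with their near ends about 20 mm behind its edge. Leave the yellow pulley and the dark figure-eight where they lie.

Things in the scene. Friction and masses are not known exactly. Their poses are not given: they have to be found in the camera images.
- large_carabiner: The larger silver autolock carabiner, lying flat: a pear-shaped loop 112 mm long (x), 62 mm wide (y), 14 mm thick, bars 14 mm; its two long sides run parallel from 25 mm on the -x side to 29 mm on the +x side of the middle, so it can be gripped across its 62 mm width. About 0.11 kg. Origin: centre of the outline, on the underside; z up. Either end may point to the ruler.
- small_carabiner: The smaller silver autolock carabiner, lying flat: 84 mm long (x), 46 mm wide (y), 12 mm thick, bars 12 mm; its sides run parallel from 18 mm on the -x side to 21 mm on the +x side of the middle. About 0.07 kg. Origin: centre of the outline, on the underside; z up. Either end may point to the ruler.
- rigging_plate: Rectangular aluminium rigging plate with three holes near its ends, lying flat: 88 mm long (x), 50 mm wide (y), 10 mm thick, about 0.12 kg. Origin: centre of the underside; z up. Either end may point to the ruler.
- swivel: Steel swivel lying flat: two round eyes 30 mm across joined by a block-shaped barrel; 78 mm long (x) over the eyes, 16 mm tall, barrel 24 mm wide (y) and 20 mm long in the middle, where it is gripped. About 0.13 kg. Origin: centre of the underside; z up. Its underside is flat and it rests on top of the plate with its length along the plate's, either way round.
- pulley: Yellow anodised pulley lying flat, about 90 mm long (x), 46 mm wide, 30 mm tall, loose. Origin: centre of the underside. Not part of the layout: must stay where it lies.
- figure_eight: Dark steel figure-eight descender (two joined rings) lying flat, about 116 mm long (x), 70 mm wide, 12 mm thick, loose. Origin near the middle, on the underside. Not part of the layout: must stay where it lies.
- ruler: Aluminium ruler fixed to the table, 320 mm long along its y axis, 30 mm wide (x), 2 mm thick, turned at most 0.22 rad. Origin: its centre, on the table. Its +x axis points away from the robot (behind the ruler), its far edge is at x = +15 mm. Three long black ticks run across its full width at y = -100, 0 and +100 mm; short ticks every 10 mm.
- square_stop: Square dark steel stop block 30 x 30 mm, 18 mm tall, fixed at one end of the ruler, its centre 180 mm from the ruler's middle (which end varies). Origin: centre of the underside.
- round_foot: Round dark steel foot 30 mm in diameter, 18 mm tall, fixed at the other end of the ruler, its centre 180 mm from the ruler's middle. Origin: centre of the underside.
There are look-alikes about, which are no part of the job. Leave any blue or turquoise look-alike of the small_carabiner alone. Leave any orange or purple look-alike of the large_carabiner alone.

How it is judged:
At the end, for the whole second after the job is handed in: Plate and carabiners flat behind the ruler, within 12 mm of their tick lines (large by square stop, small by round foot), near ends 6-34 mm behind its edge, square to it within 0.22 rad; swivel flat on the plate, centred within 12 mm, lengthwise within 0.3 rad; all at rest (under 10 mm/s) (x of large_carabiner in the frame of ruler between 0.077 and 0.105 m and angle between the x axis of each of large_carabiner, rigging_plate, small_carabiner and the x axis of ruler, either way round below 0.22 rad and height (world z) of each of large_carabiner, rigging_plate, small_carabiner below 0.006 m and angle between each of large_carabiner, rigging_plate, small_carabiner, swivel's own z axis and vertical below 0.12 rad and x of rigging_plate in the frame of ruler between 0.065 and 0.093 m and x of small_carabiner in the frame of ruler between 0.063 and 0.091 m and y of rigging_plate in the frame of ruler between -0.012 and 0.012 m and ((y of square_stop in the frame of ruler above 0 m and y of large_carabiner in the frame of ruler between 0.088 and 0.112 m and y of small_carabiner in the frame of ruler between -0.112 and -0.088 m) or (y of square_stop in the frame of ruler below 0 m and y of large_carabiner in the frame of ruler between -0.112 and -0.088 m and y of small_carabiner in the frame of ruler between 0.088 and 0.112 m)) and horizontal distance between swivel and rigging_plate below 0.012 m and angle between the x axis of swivel and the x axis of rigging_plate, either way round below 0.3 rad and z of swivel in the frame of rigging_plate between 0.007 and 0.014 m and linear speed of each of large_carabiner, small_carabiner, rigging_plate, swivel below 0.01 m/s); the robot touches nothing.
It fails at once if The pulley is moved more than 20 mm from where it lay (distance of pulley from where it was at the start of the episode above 0.02 m).
It fails at once if The figure-eight is moved more than 20 mm from where it lay (distance of figure_eight from where it was at the start of the episode above 0.02 m).
It also fails if it takes over 96 s, if anything falls off the work surface, if the arm or the gripper's body presses on something with over 40 N, if the wrist force passes 120 N, or if a joint passes its speed limit or range.

## Robot

A 6-joint arm with a two-finger parallel gripper is mounted at the origin on the work surface. World frame = base frame: x ahead of the robot, y to its left, z up, the work surface at z = 0. Lengths are in m, angles in rad, forces in N, time in s.
With the tool pointing down it reaches from about 0.25 to 0.725 m from the base axis. Payload 4 kg.
Tool frame: the origin (TCP) lies midway between the tips of the shut fingers; the grasp point (between the pads) lies 19 mm behind it; z points along the fingers, x is the direction in which the jaws open and shut, and the axes are right-handed (so a half turn about z gives the same grasp; the last joint's range is limited). The gripper opens to 85 mm and grips with 20 to 120 N. Pads are 22 mm wide; open, the fingers measure 114 mm over their backs; the gripper's body (76 mm by 85 mm) begins 54 mm behind the grasp point. The pads swing forward as they close: fully open they stand 13 mm farther back than shut.
Start: joints at [-1.323, 0.241, 0.005, 1.335, 0, 1.571], TCP at [0.123, -0.485, 0.231] pointing down, gripper open.
Joint ranges: [-2.72, 2.72], [-1.05, 1.87], [-1.09, 1.28], [-1.99, 2.15], [-1.42, 1.44], [-3.14, 3.14]. Speed limits (rad/s): [2.79, 2.79, 3.14, 3.14, 3.14, 3.14].

## Interface

Orientations are given as a unit quaternion [w, x, y, z].
In Python, from station import ctrl, fingers, grab_frame, status gives the robot as it stands. The module is installed in compiled form; this text tells all that it offers. Calls block until the motion is done:
- ctrl.move_pose(position, orientation): joint-space move of the TCP to a pose.
- ctrl.move_straight(position, orientation=None, v=0.15): straight line of the TCP; orientation=None keeps the orientation; v is the mean speed in m/s.
- ctrl.goto_joints(angles): joint-space move.
- fingers.move_gripper(opening): finger opening in m; the grip force is fixed at half the most; returns when the fingers have stopped.
- ctrl.pause(seconds).
- ctrl.ik(position, orientation): joint angles nearest the present ones, or None.
- grab_frame(name): name is "scene" or "top" or "wrist"; returns a dict with "img" (480x640x3 uint8, blue, green, red), "K" (3x3 intrinsics, pixels), "eye" and "attitude" of the camera in the world. Camera axes: x right, y down, z forward; pixel columns grow to the right and rows downward; lengths in m; the calibration is good to about 2 mm. The wrist camera is an equidistant fisheye: a pixel r from the principal point sees the ray r / f radians off the axis. A picture is of the moment at which its call begins. There is no depth.
A pose or a line that the arm cannot do raises ctrl.IKError and nothing moves.
- ctrl.hand_in(): hands the job in, once; it reports no verdict.
Readings, each from a call of its own:
- status.get_clock(): time.
- status.get_qpos(): joint angles.
- status.get_joint_vel(): joint speeds.
- status.get_joint_efforts(): joint torques, N m.
- status.get_eef_pos(): TCP position.
- status.get_eef_rot(): TCP orientation.
- status.get_contact_force(): force on the tool from outside, world axes, zero at the start.
- status.get_moment(): the same for the moment, N m.
- status.get_opening(): finger opening in m.
Only numpy, scipy, OpenCV 4.12 (cv2) and the standard library are available. Lean on these libraries where they do the work, as an engineer would, in place of code of your own. Each camera call takes 0.05 s, during which the arm holds its last target.

## Working session

There is one attempt and no reset: what is moved stays moved. The work goes in short steps, each a Python script; the robot and the scene stay as the last script left them, time stands still between calls to the robot, and variables do not carry over. Pictures are saved under pics/ and viewed, and the job is handed in when it is done.

```bash
mkdir -p pics; ls; python3 - <<'E'
from station import ctrl, fingers, grab_frame, status
import cv2
for n in ["top","scene"]:
    f=grab_frame(n); cv2.imwrite(f"pics/{n}0.png",f["img"]); print(n,f["K"],f["eye"],f["attitude"])
print(status.get_clock(),status.get_eef_pos(),status.get_eef_rot(),status.get_opening())
E
```

```text
pics
top [[587.17627179   0.         319.1020153 ]
 [  0.         587.17627179 237.10386159]
 [  0.           0.           1.        ]] [0.28861558 0.02683668 1.35230458] [ 0.04577489 -0.70402366  0.70699594 -0.04911305]
scene [[544.00039323   0.         314.25073005]
 [  0.         544.00039323 237.88448399]
 [  0.           0.           1.        ]] [1.00207844 0.38626533 0.97818862] [-0.13896246  0.45827359  0.83883793 -0.25889317]
0.1 [ 0.1225128  -0.48419371  0.23053188] [-5.56199976e-04  7.89083323e-01 -6.14285523e-01 -7.04722638e-04] 0.08504496324425473
```

View pics/top0.png

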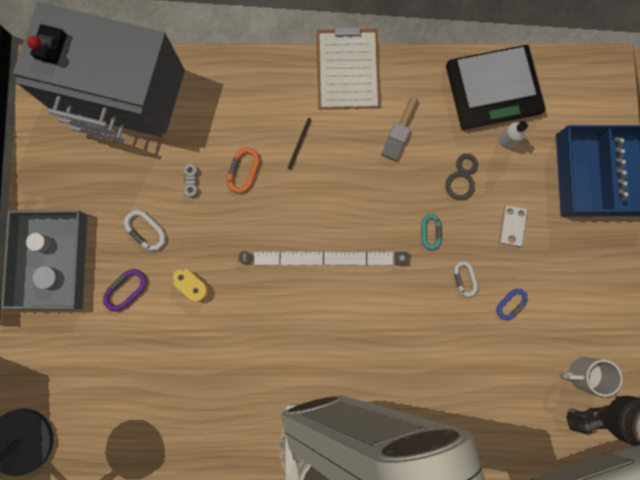

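View pics/scene0.png

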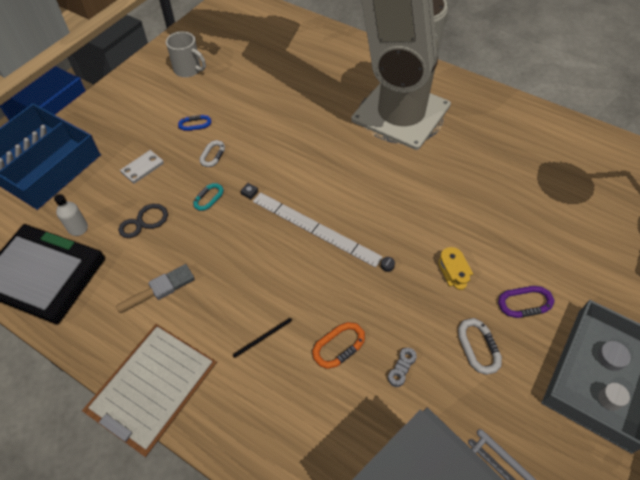

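```bash
cat > h.py <<'E'
import numpy as np, cv2
from scipy.spatial.transform import Rotation as R
def rot(q): return R.from_quat([q[1],q[2],q[3],q[0]]).as_matrix()
def px2w(f,uv,z=0.0):
    K=f["K"]; d=rot(f["attitude"])@np.linalg.inv(K)@np.array([uv[0],uv[1],1.]); e=np.array(f["eye"])
    return (e+d*(z-e[2])/d[2])
def w2px(f,p):
    c=f["K"]@rot(f["attitude"]).T@(np.array(p)-f["eye"]); return c[:2]/c[2]
def crop(img,x0,y0,w,h,s,name):
    c=cv2.resize(img[y0:y0+h,x0:x0+w],None,fx=s,fy=s,interpolation=cv2.INTER_CUBIC)
    for i in range(0,w,10):
        cv2.line(c,(i*s,0),(i*s,6 if i%50 else 14),(0,0,255),1)
        if i%20==0: cv2.putText(c,str(x0+i),(i*s,24),0,.35,(0,0,255),1)
    for j in range(0,h,10):
        cv2.line(c,(0,j*s),(6,j*s),(0,0,255),1)
        if j%20==0: cv2.putText(c,str(y0+j),(8,j*s+4),0,.35,(0,0,255),1)
    cv2.imwrite(name,c)
E
python3 - <<'E'
import cv2
from h import *
i=cv2.imread("pics/top0.png")
crop(i,95,155,130,100,6,"pics/c1.png")
crop(i,235,235,185,45,4,"pics/c2.png")
crop(i,420,190,130,100,6,"pics/c3.png")
E
```

```text
(no output)
```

View pics/c1.png

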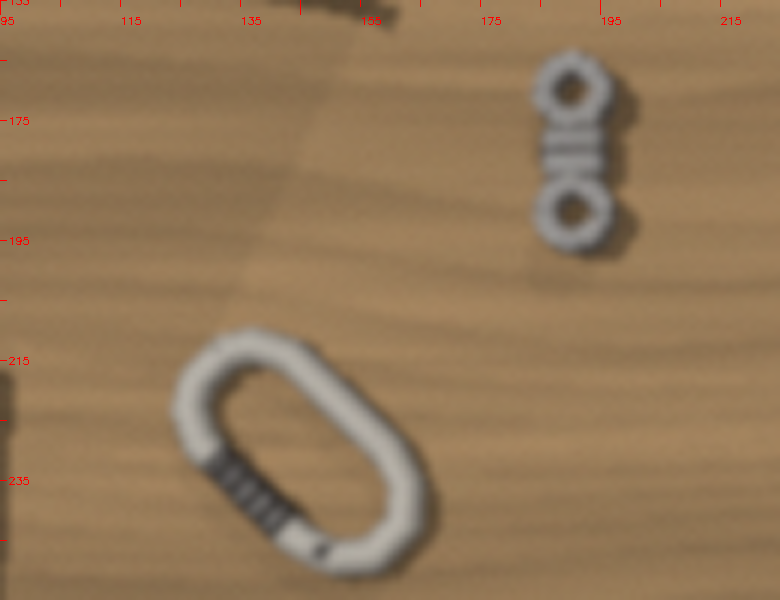

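View pics/c2.png

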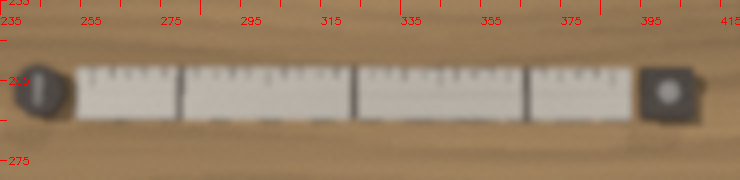

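View pics/c3.png

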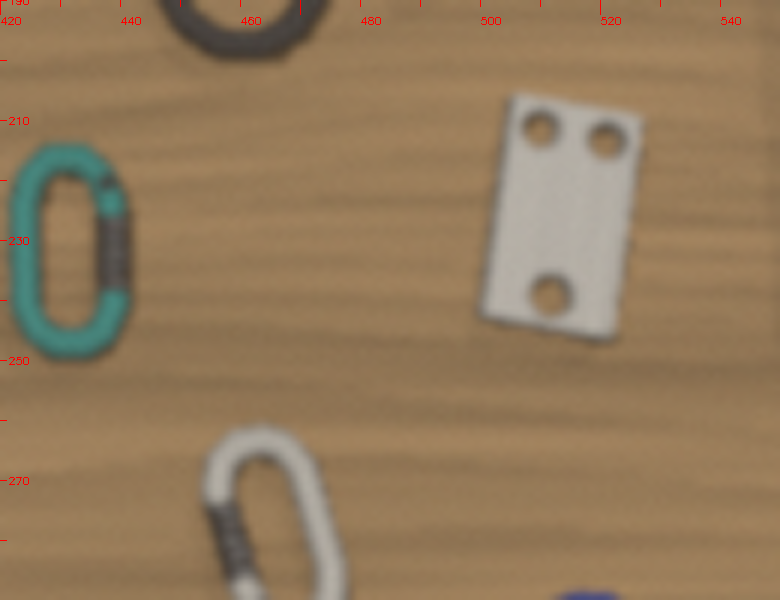

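```bash
python3 - <<'E'
import cv2
from h import *
from station import grab_frame
f=grab_frame("top"); i=f["img"]
hsv=cv2.cvtColor(i,cv2.COLOR_BGR2HSV)
vis=i.copy()
for n,(x0,y0,w,h),zt in [("large",(118,203,55,55),.014),("small",(445,256,38,48),.012),("plate",(492,200,42,52),.010),("swivel",(178,158,24,44),.016),("ruler",(250,248,146,22),.002)]:
    s=hsv[y0:y0+h,x0:x0+w,1].astype(int); m=(s<70).astype(np.uint8)
    nl,l,st,_=cv2.connectedComponentsWithStats(m); 
    c=np.argwhere(m)[:,::-1].astype(np.float32)+[x0,y0]
    r=cv2.minAreaRect(c.astype(np.float32)); b=cv2.boxPoints(r)
    W=np.array([px2w(f,p,zt/2 if n!="plate" else zt) for p in b])
    cen=W.mean(0); e1=W[1]-W[0]; e2=W[2]-W[1]
    if np.linalg.norm(e2)>np.linalg.norm(e1): e1,e2=e2,e1
    print(n,cen.round(4),"L %.4f W %.4f ang %.3f"%(np.linalg.norm(e1),np.linalg.norm(e2),np.arctan2(e1[1],e1[0])), b.mean(0))
    cv2.polylines(vis,[np.round(b).astype(int)],True,(0,255,0),1)
for t in [(279.8,258),(323.3,258.2),(366.5,258.3)]: print(px2w(f,t,.002).round(4))
for n,t in dict(pulley=(190,286),f8=(461,178),blue=(512,304),teal=(431,231)).items(): print(n,px2w(f,t,.006).round(3))
crop(vis,95,155,130,110,6,"pics/d1.png")
crop(vis,420,190,130,120,5,"pics/d2.png")
E
```

```text
large [0.4887 0.4239 0.007 ] L 0.1125 W 0.0631 ang -2.349 [144.50002 230.00003]
small [ 0.3736 -0.3156  0.006 ] L 0.0848 W 0.0464 ang -2.893 [465.5812  278.47614]
plate [ 0.4952 -0.4295  0.01  ] L 0.0925 W 0.0540 ang -0.185 [513.12    225.65997]
swivel [0.6075 0.3214 0.008 ] L 0.0790 W 0.0328 ang -3.118 [190.  179.5]
ruler [0.423  0.0124 0.001 ] L 0.3357 W 0.0319 ang -1.584 [322.48328 257.77344]
[0.4227 0.111  0.002 ]
[0.4218 0.0106 0.002 ]
[ 0.4212 -0.0892  0.002 ]
pulley [0.359 0.316 0.006]
f8 [ 0.609 -0.314  0.006]
blue [ 0.315 -0.419  0.006]
teal [ 0.484 -0.239  0.006]
```

View pics/d1.png

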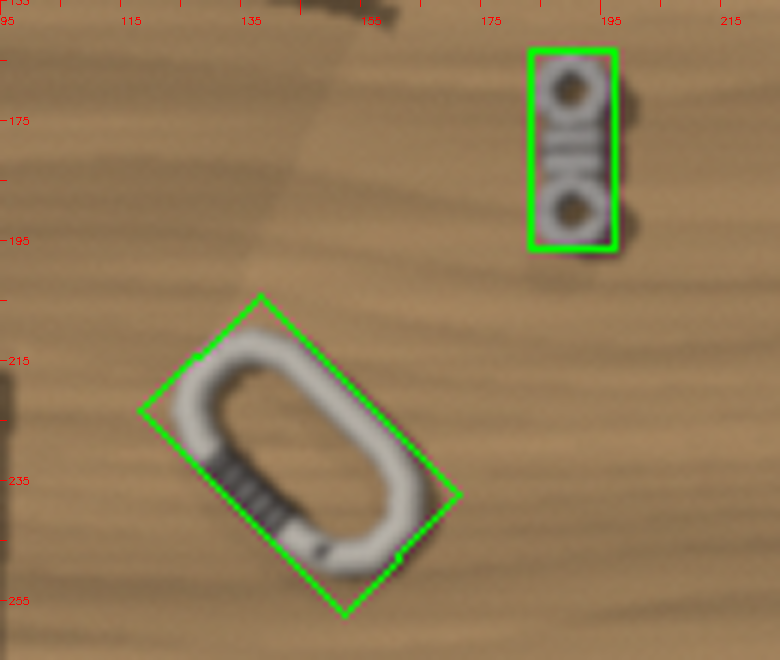

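View pics/d2.png

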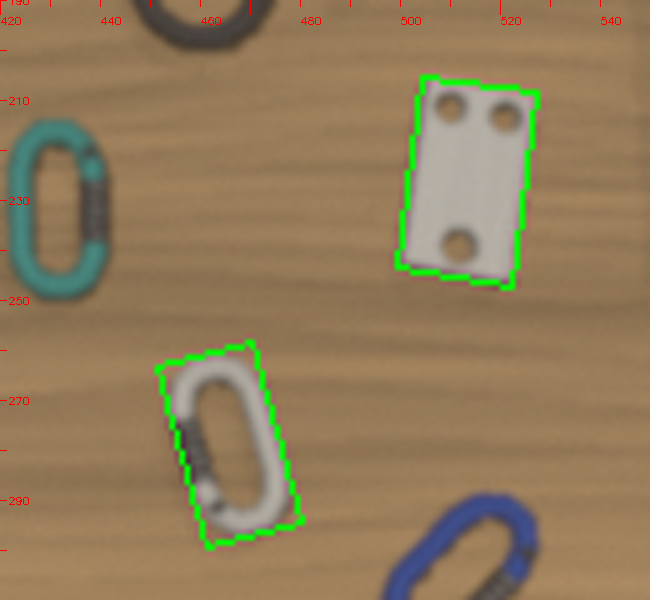

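```bash
cat >> h.py <<'E'
from station import ctrl, fingers, grab_frame, status
def quat(psi):
    c,s=np.cos(psi),np.sin(psi)
    M=np.array([[c,s,0],[s,-c,0],[0,0,-1.]]); q=R.from_matrix(M).as_quat(); return [q[3],q[0],q[1],q[2]]
def best(p,psi):
    o=[]
    q0=np.array(status.get_qpos())
    for k in (-1,0,1):
        a=psi+k*np.pi
        j=ctrl.ik(list(p),quat(a))
        if j is not None: o.append((abs(j[5])*0.3+np.abs(np.array(j)-q0).max(),a))
    return min(o)[1]
RUL=np.array([0.4225,0.0107]); RY=-0.010
def tgt(x,y):
    c,s=np.cos(RY),np.sin(RY); return RUL+[c*x-s*y,s*x+c*y]
def t(): return round(status.get_clock(),2)
E
python3 - <<'E'
from h import *
p=[0.4952,-0.4295]; 
psi=best([*p,0.06],-0.185+np.pi/2); print(psi)
fingers.move_gripper(0.064)
ctrl.move_pose([*p,0.06],quat(psi)); print(t(),status.get_qpos())
ctrl.move_straight([*p,0.001],v=.1); f0=np.array(status.get_contact_force()); print(t(),f0)
z=0.001
for k in range(12):
    z-=.001; ctrl.move_straight([*p,z],v=.05)
    f=np.array(status.get_contact_force()); print(round(z,4),np.round(f-f0,2),round(status.get_eef_pos()[2],4))
    if f[2]-f0[2]>3: break
print(t(),status.get_opening())
E
```

```text
-1.7557963267948966
2.03 [-7.15833960e-01  6.55849621e-01  1.97331274e-01  1.11139667e+00
 -3.74175198e-04  2.61181217e+00]
2.77 [ 0.48244398 -0.75722656  0.23162405]
0.0 [-0.82  0.37  0.09] 0.0008
-0.001 [-0.12  0.36 -0.89] -0.001
-0.002 [-0.92  0.01 -0.94] -0.0022
-0.003 [ 0.21  1.51 -0.45] -0.0031
-0.004 [ 0.11  0.31 -1.03] -0.0041
-0.005 [ 0.3   1.53 -0.03] -0.0051
-0.006 [-0.49  0.4  -0.3 ] -0.0059
-0.007 [-1.58  2.08  5.26] -0.0059
4.78 0.06394703855302492
```

```bash
cat >> h.py <<'E'
def ret(w): return 0.013*(w/0.085)**2.4
def place(xy,psi,z,wopen,lift=0.09):
    ctrl.move_pose([*xy,z+0.03],quat(psi))
    ctrl.move_straight([*xy,z],v=.08)
    print("at",t(),np.round(status.get_eef_pos(),4),"F",np.round(status.get_contact_force(),1))
    fingers.move_gripper(wopen)
    ctrl.move_straight([*xy,lift],v=.25)
E
python3 - <<'E'
from h import *
p=[0.4952,-0.4295]; z=0.0025-ret(.05)
ctrl.move_straight([*p,z],v=.05)
fingers.move_gripper(0.03); w=status.get_opening(); print(t(),w)
ctrl.move_straight([*p,0.05],v=.2); print(status.get_opening())
g=tgt(0.079,0); psi=best([*g,.03],RY+np.pi/2); print(g,psi)
place(g,psi,z+0.0005,w+.012); print(t(),status.get_opening())
fingers.move_gripper(.06)
ps=[0.3736,-0.3156]; ang=-2.893+np.pi
psi=best([*ps,.08],ang+np.pi/2)
ctrl.move_pose([*ps,0.06],quat(psi)); print(t(),psi)
f=grab_frame("top"); cv2.imwrite("pics/top1.png",f["img"]); crop(f["img"],225,180,190,100,4,"pics/e1.png")
f=grab_frame("wrist"); cv2.imwrite("pics/w1.png",f["img"])
E
```

```text
5.32 0.04801380911235795
0.048215058685222585
[0.50149605 0.00991001] 1.5607963267948965
at 8.46 [ 0.5013  0.0096 -0.0008] F [-2.2 -0.9  1.7]
9.25 0.059874657255645676
10.78 1.8193889803846899
```

View pics/e1.png

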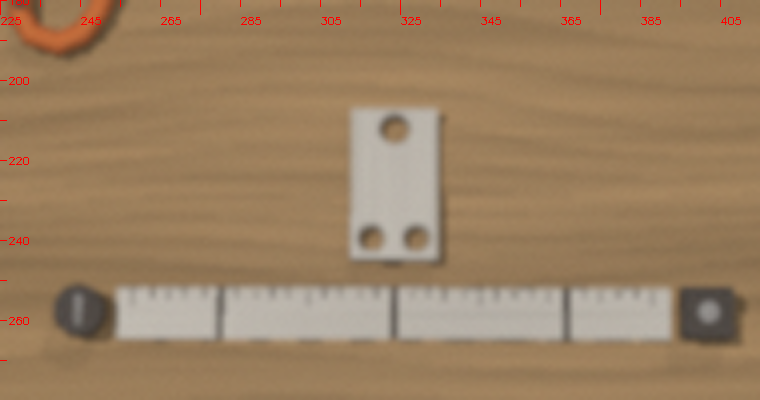

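View pics/w1.png

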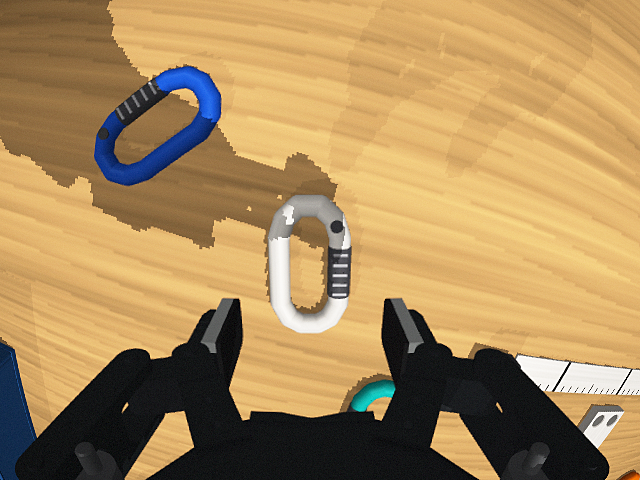

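The plate sits behind the ruler, centred on the middle tick (plate mid u≈323.6, tick u≈323.3), with a gap of about 16 mm. In the wrist view the small carabiner lies straight and centred between the fingers.

```bash
python3 - <<'E'
from h import *
p=[0.3736,-0.3156]; z=0.003-ret(.046)
ctrl.move_straight([*p,z],v=.12)
fingers.move_gripper(0.025); w=status.get_opening(); print(t(),w)
ctrl.move_straight([*p,0.08],v=.25); print(status.get_opening())
g=tgt(0.078,0.1); psi=best([*g,.03],RY+np.pi/2); print(g,psi)
ctrl.move_pose([*g,0.08],quat(psi))
place(g,psi,z+0.0005,w+.014); print(t(),status.get_opening())
fingers.move_gripper(.078)
ps=[0.4887,0.4239]; ang=-2.349+np.pi
psi=best([*ps,.08],ang+np.pi/2)
ctrl.move_pose([*ps,0.06],quat(psi)); print(t(),psi)
f=grab_frame("top"); cv2.imwrite("pics/top2.png",f["img"]); crop(f["img"],225,180,190,100,4,"pics/e2.png")
f=grab_frame("wrist"); cv2.imwrite("pics/w2.png",f["img"])
E
```

```text
11.82 0.04330294101387885
0.043495316643313305
[0.50149608 0.10991501] 1.5607963267948965
at 14.77 [0.5026 0.11   0.0015] F [ 0.2 -0.8  2.2]
15.57 0.057670990852850094
17.11 2.3633889803846895
```

View pics/e2.png

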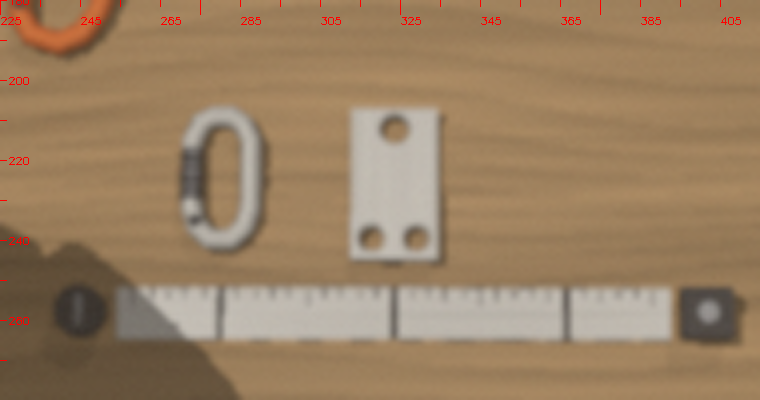

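View pics/w2.png

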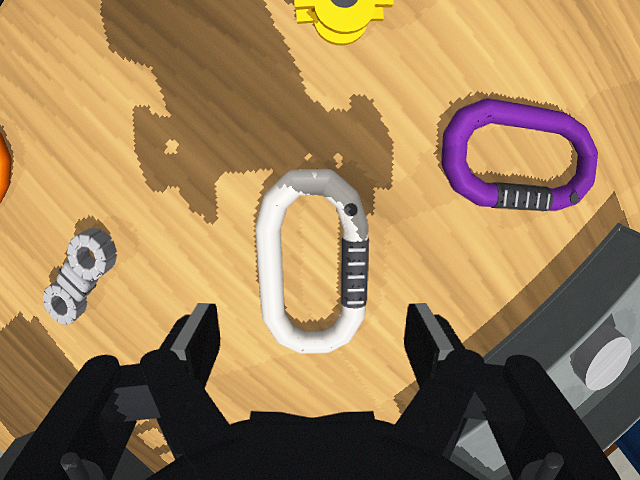

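The small carabiner stands square on the round-foot tick (u≈280, gap about 22 mm). The large one is aligned between the open fingers.

```bash
python3 - <<'E'
from h import *
p=[0.4887,0.4239]; z=0.003-ret(.062)
ctrl.move_straight([*p,z],v=.12)
fingers.move_gripper(0.04); w=status.get_opening(); print(t(),w)
ctrl.move_straight([*p,0.1],v=.25); print(status.get_opening())
g=tgt(0.091,-0.1); psi=best([*g,.03],RY+np.pi/2); print(g,psi)
ctrl.move_pose([*g,0.09],quat(psi))
place(g,psi,z+0.0005,w+.014); print(t(),status.get_opening())
fingers.move_gripper(.045)
ps=[0.6075,0.3214]; ang=.023
psi=best([*ps,.08],ang+np.pi/2)
ctrl.move_pose([*ps,0.06],quat(psi)); print(t(),psi)
f=grab_frame("top"); cv2.imwrite("pics/top3.png",f["img"]); crop(f["img"],225,180,190,100,4,"pics/e3.png")
f=grab_frame("wrist"); cv2.imwrite("pics/w3.png",f["img"])
E
```

```text
18.19 0.059481002994064065
0.05926700712694901
[ 0.51249547 -0.09020498] 1.5607963267948965
at 21.5 [ 0.5142 -0.0903 -0.001 ] F [-0.8  0.9  3.5]
22.31 0.07342850005663765
24.26 1.5937963267948965
```

View pics/e3.png

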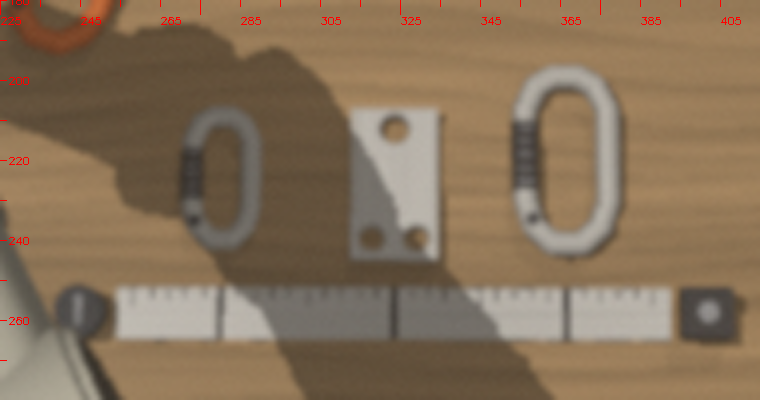

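View pics/w3.png

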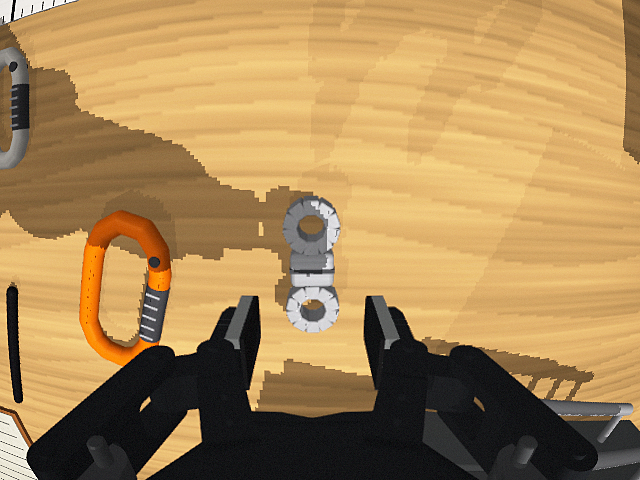

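Large carabiner is square on the stop tick (u≈366, gap about 19 mm); the swivel is centred between the fingers.

```bash
python3 - <<'E'
from h import *
p=[0.6075,0.3214]; z=0.004-ret(.024)
f=grab_frame("top"); print("plate",px2w(f,(323.4,225.8),.010))
ctrl.move_straight([*p,z],v=.12)
fingers.move_gripper(0.012); w=status.get_opening(); print(t(),w)
ctrl.move_straight([*p,0.1],v=.25); print(status.get_opening())
g=tgt(0.079,0); psi=best([*g,.03],RY+np.pi/2); print(g,psi)
ctrl.move_pose([*g,0.09],quat(psi))
ctrl.pause(.3)
f=grab_frame("wrist"); cv2.imwrite("pics/w4.png",f["img"]); print(t())
E
```

```text
plate [0.49629985 0.01001468 0.01      ]
25.36 0.02204792459381278
0.021702703020943133
[0.50149605 0.00991001] 1.5607963267948965
27.49
```

View pics/w4.png

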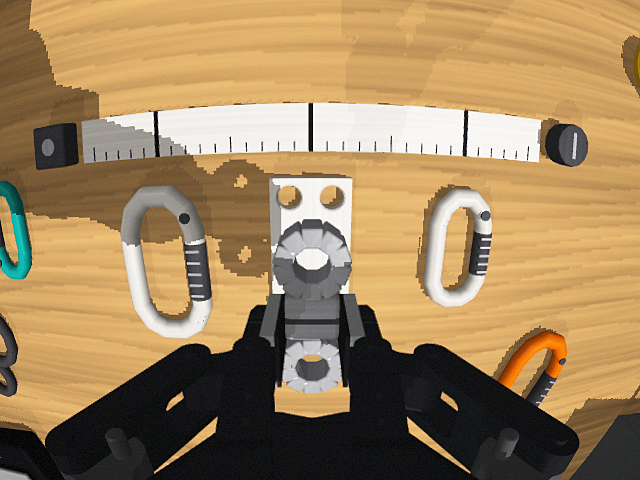

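```bash
python3 - <<'E'
from h import *
z=0.004-ret(.024)+0.010
g=[0.4975,0.0100]; psi=RY+np.pi/2
ctrl.move_pose([*g,z+.02],quat(psi))
ctrl.move_straight([*g,z],v=.04); ctrl.pause(.2)
print(t(),np.round(status.get_eef_pos(),4),np.round(status.get_contact_force(),1))
fingers.move_gripper(0.036); print(status.get_opening())
ctrl.move_straight([*g,.10],v=.2)
f=grab_frame("wrist"); cv2.imwrite("pics/w5.png",f["img"])
ctrl.move_pose([.3,-.35,.25],quat(best([.3,-.35,.25],1.0))); print(t())
f=grab_frame("top"); cv2.imwrite("pics/top5.png",f["img"]); crop(f["img"],225,180,190,100,4,"pics/e5.png");crop(f["img"],300,195,50,60,10,"pics/e6.png")
f=grab_frame("scene"); cv2.imwrite("pics/s5.png",f["img"])
E
```

```text
28.68 [0.4981 0.01   0.0151] [-4.6  0.  12. ]
0.03621827838774749
31.22
```

View pics/top5.png

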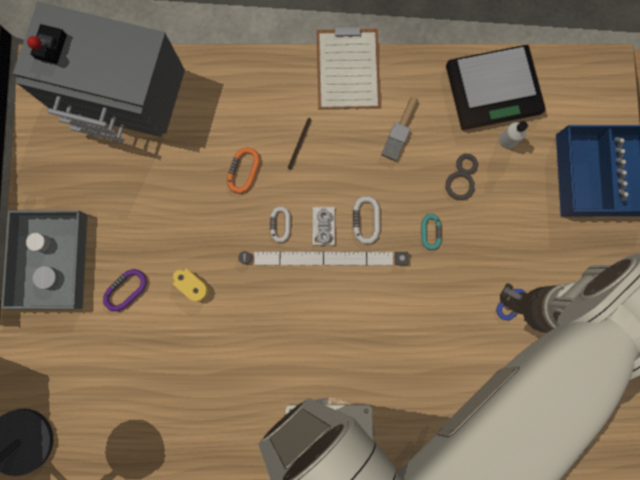

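View pics/e6.png

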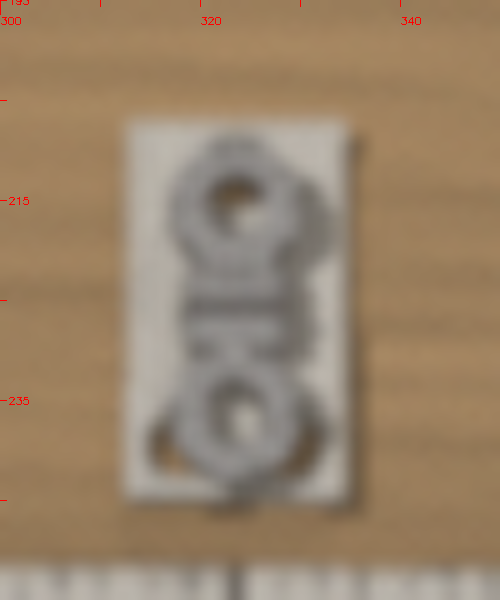

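View pics/s5.png

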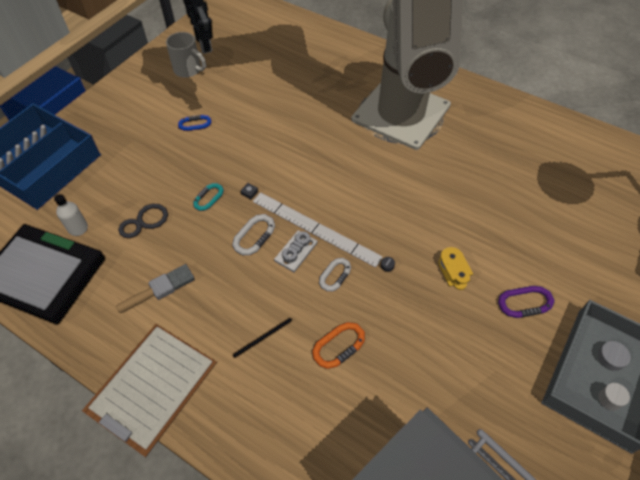

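View pics/w5.png

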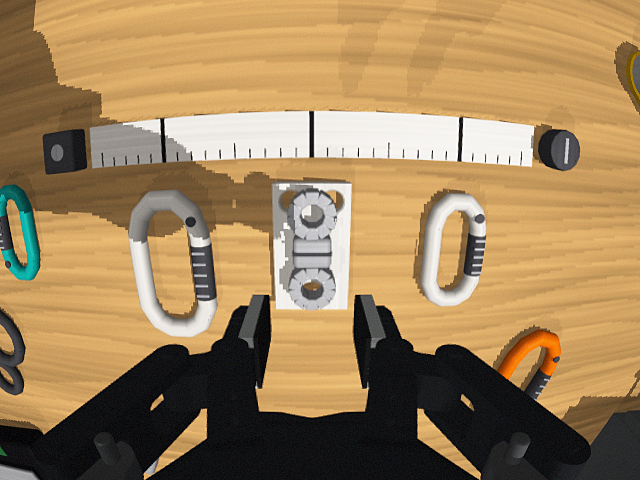

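View pics/e5.png

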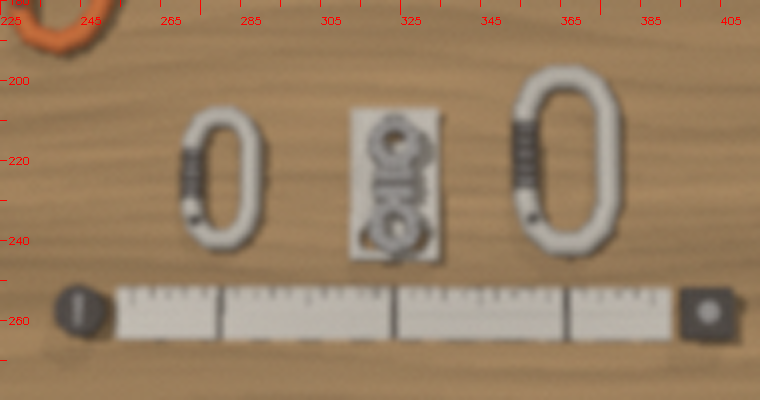

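```bash
python3 - <<'E'
from h import *
ctrl.hand_in(); print(t())
E
```

```text
the job is handed in; nothing more can be done
the job is handed in; nothing more can be done
```

The rescue set is laid out behind the ruler and the job is handed in at about 31 s of the 96 s allowed. `hand_in()` gave no verdict, so what follows comes from my own image checks.

I placed the plate first, then the small carabiner on the round-foot tick, the large one on the square-stop tick, and the swivel on the plate last.

Last checks in the top and wrist pictures, rough readings off enlarged crops:

| Item | Distance behind the ruler's centre line | Allowed | Gap behind the ruler edge |
|---|---|---|---|
| Plate | about 75 mm | 65–93 mm | about 15 mm |
| Small carabiner | about 78 mm | 63–91 mm | about 22 mm |
| Large carabiner | about 88 mm | 77–105 mm | about 19 mm |

- **Position:** All three are within about 2 mm of their ticks and look square to the ruler.
- **Swivel:** It looks flat and lengthwise on the plate, within about 2 mm of its middle.
- **Other objects:** The pulley, the figure-eight and the look-alikes appear unmoved in the before and after pictures. I compared these by eye and did not measure them.

One check disagreed: the plate appears about 5 mm nearer the ruler than where I commanded it. I shifted the swivel's target about 4 mm towards the ruler to match, and left the plate where it was because it is still well within tolerance.

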